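# Weigh out ballast rings on a sprung pan scale

### The job

Weigh out ballast for the student robot: put steel rings on the sprung scale one at a time, one ring to a peg, until the pointer comes to rest in the green band, neither above it nor below it, and leave the spare rings and everything else on the table where they are. The peg rail may have been slid along the pan, so feel gently for the peg and lower each ring all the way down it before letting go. Never ram the scale or push its pan down onto the stop.

Things in the scene. Friction and masses are not known exactly. Their poses are not given: they have to be found in the camera images.
- scale: the sprung scale, fixed to the table: grey housing 130 (x) x 250 (y) x 55 high; origin at the centre of its underside, y along the length of the pan. Above it an aluminium pan 115 x 256 x 6 (side rims 5 high) on a vertical spring, holding an orange peg rail
- band (a point): centre of the 19 high green band on the white scale face (55 wide, 127 high) that stands at the scale's +y end and looks to the scale's +x; a red zone lies below the band. A black horizontal pointer blade on the pan sinks in front of the face
- pan_seat (a point): point on the pan's centre (sinks with it; axes as the scale's, z up) at the height where a seated ring's underside rests; 131 above the table at joint pan = 0. Three upright steel pegs, diameter 12, flat tops with 1 chamfer, rise to 26 above it, each from a round boss (diameter 24) on which a ring seats
- pan_floor (a point): centre of the pan's floor, 13 below pan_seat. The rail lies along y on it: pegs at x = 0 and y = -80, 0, +80 plus a shift of the rail along y that is unknown, up to 14 either way, the same for all three. The rail is stiff: it stays put under sideways pushes below 25 N
- pan (a joint): how far the pan has sunk, in m, growing downwards (the pointer's reading): 0 at the start, held up against its top stop by a preloaded spring; green band 0.018 to 0.037, red zone from 0.037, bottom stop at 0.050. The first 0.1 to 2.7 N (unknown) do not move it, then 168 N/m, damped (settles in 0.5 s). A ring is worth 12 to 16 mm; two or three are needed
- ring1: loose plain steel ring (tube section) lying flat on the table: 54 outer diameter, 15 bore, 16 high, about 240 g (each ring differs, 204 to 276 g); origin at the centre of its underside, z up along its axis
- ring2: loose plain steel ring (tube section) lying flat on the table: 54 outer diameter, 15 bore, 16 high, about 240 g (each ring differs, 204 to 276 g); origin at the centre of its underside, z up along its axis
- ring3: loose plain steel ring (tube section) lying flat on the table: 54 outer diameter, 15 bore, 16 high, about 240 g (each ring differs, 204 to 276 g); origin at the centre of its underside, z up along its axis
- ring4: loose plain steel ring (tube section) lying flat on the table: 54 outer diameter, 15 bore, 16 high, about 240 g (each ring differs, 204 to 276 g); origin at the centre of its underside, z up along its axis
- jar: bystander: glass jar, green cap, 56 diameter, 75 high; origin under its centre
- screwdriver: bystander: screwdriver lying on the table, origin near its middle, x along it
- mouse: bystander: black computer mouse, 100 x 58 x 30; origin under its centre
Not all that is in view belongs to the job. Leave any blue or yellow look-alike of the ring4 alone.

How it is judged:
On the way, in this order (a step that is already met when the one before it is completed fails the run):
1. a first ring is seated on a peg and let go, the pointer still above the green band ((((z of ring1 in the frame of pan_seat between -0.003 and 0.003 m and horizontal distance between ring1 and pan_seat below 0.105 m and angle between ring1's own z axis and vertical below 0.06 rad) and contact force between the fingers and ring1 below 0.05 N) or ((z of ring2 in the frame of pan_seat between -0.003 and 0.003 m and horizontal distance between ring2 and pan_seat below 0.105 m and angle between ring2's own z axis and vertical below 0.06 rad) and contact force between the fingers and ring2 below 0.05 N) or ((z of ring3 in the frame of pan_seat between -0.003 and 0.003 m and horizontal distance between ring3 and pan_seat below 0.105 m and angle between ring3's own z axis and vertical below 0.06 rad) and contact force between the fingers and ring3 below 0.05 N) or ((z of ring4 in the frame of pan_seat between -0.003 and 0.003 m and horizontal distance between ring4 and pan_seat below 0.105 m and angle between ring4's own z axis and vertical below 0.06 rad) and contact force between the fingers and ring4 below 0.05 N)) and value of joint pan below 0.018 m), for 0.2 s.
2. the pan, loaded with let-go rings alone, rests with the pointer in the green band (value of joint pan between 0.018 and 0.037 m and velocity of joint pan between -0.01 and 0.01 m/s and contact force between the fingers and ring1 below 0.05 N and contact force between the fingers and ring2 below 0.05 N and contact force between the fingers and ring3 below 0.05 N and contact force between the fingers and ring4 below 0.05 N), for 0.3 s.
At the end, for the whole second after the job is handed in: The pan is at rest with its joint between 0.018 and 0.037 (pointer in the green band); every ring is either seated flat on a peg's boss (underside within 3 mm of site pan_seat's height, tilt under 0.06 rad) or still lies flat within 30 mm of where it started (value of joint pan between 0.018 and 0.037 m and velocity of joint pan between -0.01 and 0.01 m/s and ((z of ring1 in the frame of pan_seat between -0.003 and 0.003 m and horizontal distance between ring1 and pan_seat below 0.105 m and angle between ring1's own z axis and vertical below 0.06 rad) or (distance of ring1 from where it was at the start of the episode below 0.03 m and angle between ring1's own z axis and vertical below 0.06 rad)) and ((z of ring2 in the frame of pan_seat between -0.003 and 0.003 m and horizontal distance between ring2 and pan_seat below 0.105 m and angle between ring2's own z axis and vertical below 0.06 rad) or (distance of ring2 from where it was at the start of the episode below 0.03 m and angle between ring2's own z axis and vertical below 0.06 rad)) and ((z of ring3 in the frame of pan_seat between -0.003 and 0.003 m and horizontal distance between ring3 and pan_seat below 0.105 m and angle between ring3's own z axis and vertical below 0.06 rad) or (distance of ring3 from where it was at the start of the episode below 0.03 m and angle between ring3's own z axis and vertical below 0.06 rad)) and ((z of ring4 in the frame of pan_seat between -0.003 and 0.003 m and horizontal distance between ring4 and pan_seat below 0.105 m and angle between ring4's own z axis and vertical below 0.06 rad) or (distance of ring4 from where it was at the start of the episode below 0.03 m and angle between ring4's own z axis and vertical below 0.06 rad)) and linear speed of each of ring1, ring2, ring3, ring4 below 0.02 m/s); the robot touches nothing.
It fails at once if the pan pushed or loaded down past 0.048, onto its stop (value of joint pan above 0.048 m).
It fails at once if a ring or the robot pressed against the scale with more than 20 N (contact force between any of ring1, ring2, ring3, ring4, the fingers, the arm and scale above 20 N).
It fails at once if a ring let go over the pan while more than 10 mm above its seat ((horizontal distance between ring1 and pan_seat below 0.14 m and z of ring1 in the frame of pan_seat above 0.01 m and contact force between the fingers and ring1 below 0.05 N) or (horizontal distance between ring2 and pan_seat below 0.14 m and z of ring2 in the frame of pan_seat above 0.01 m and contact force between the fingers and ring2 below 0.05 N) or (horizontal distance between ring3 and pan_seat below 0.14 m and z of ring3 in the frame of pan_seat above 0.01 m and contact force between the fingers and ring3 below 0.05 N) or (horizontal distance between ring4 and pan_seat below 0.14 m and z of ring4 in the frame of pan_seat above 0.01 m and contact force between the fingers and ring4 below 0.05 N)).
It fails at once if two rings handled at once ((contact force between the fingers and ring1 above 1 N and contact force between the fingers and ring2 above 1 N) or (contact force between the fingers and ring1 above 1 N and contact force between the fingers and ring3 above 1 N) or (contact force between the fingers and ring1 above 1 N and contact force between the fingers and ring4 above 1 N) or (contact force between the fingers and ring2 above 1 N and contact force between the fingers and ring3 above 1 N) or (contact force between the fingers and ring2 above 1 N and contact force between the fingers and ring4 above 1 N) or (contact force between the fingers and ring3 above 1 N and contact force between the fingers and ring4 above 1 N)).
It fails at once if a bystander moved by more than 30 mm (distance of any of jar, screwdriver, mouse from where it was at the start of the episode above 0.03 m).
It also fails if it takes over 72 s, if anything falls off the work surface, if the arm or the gripper's body presses on something with over 40 N, if the wrist force passes 120 N, or if a joint passes its speed limit or range.

### The arm

A 6-joint arm with a two-finger parallel gripper is mounted at the origin on the work surface. World frame = base frame: x ahead of the robot, y to its left, z up, the work surface at z = 0. Lengths are in m, angles in rad, forces in N, time in s.
With the tool pointing down it reaches from about 0.25 to 0.725 m from the base axis. Payload 4 kg.
Tool frame: the origin (TCP) lies midway between the tips of the shut fingers; the grasp point (between the pads) lies 19 mm behind it; z points along the fingers, x is the direction in which the jaws open and shut, and the axes are right-handed (so a half turn about z gives the same grasp; the last joint's range is limited). The gripper opens to 85 mm and grips with 20 to 120 N. Pads are 22 mm wide; open, the fingers measure 114 mm over their backs; the gripper's body (76 mm by 85 mm) begins 54 mm behind the grasp point. The pads swing forward as they close: fully open they stand 13 mm farther back than shut.
Start: joints at [-1.294, 0.241, 0.005, 1.335, 0, 1.571], TCP at [0.137, -0.481, 0.231] pointing down, gripper open.
Joint ranges: [-2.72, 2.72], [-1.05, 1.87], [-1.09, 1.28], [-1.99, 2.15], [-1.42, 1.44], [-3.14, 3.14]. Speed limits (rad/s): [2.79, 2.79, 3.14, 3.14, 3.14, 3.14].

### API

Orientations are given as a unit quaternion [x, y, z, w].
In Python, from workcell import bot, vision, ticket gives the robot as it stands.
- The arm moves only by the tool play_rows, never from a script. Its argument "deltas" is one flat list of numbers, 5 for each row, row after row: the opening, from 0 (shut) to 1 (fully open), then the shift along the tool's x, y, z in units of 60 mm (1.0 is 60 mm), then the turn about the tool's z in degrees. A call has 1 to 12 rows; each row shifts and turns the pose as measured when the row begins, along the tool's axes as they then stand; what a row does not reach is not made up. A row lasts 1/8 s, in which the tool goes at most 62.5 mm and 10.7 degrees, less where a joint would pass 70% of its speed; a pose out of reach is approached as far as the arm can. A call is refused whole if a number of a shift passes 1 or a number of a turn 10.7, either way. A call with a gripper value outside its range is refused whole. The fingers move at their own pace and stop on an object; the grip force is fixed at half the most. Time passes only in rows, so rows that do not move let the fingers close. It gives the time, the measured TCP pose, the force and the opening at its end, in the units of the state.
- bot.get_obs(): the state, without advancing time (a new reading comes with each control period).
- vision.camera(name): name is "scene" or "top" or "wrist"; returns a dict with "color" (480x640x3 uint8, blue, green, red), "intrinsics" (3x3 intrinsics, pixels), "rvec" (rotation vector, rad) and "tvec" (3), from world to camera coordinates, as OpenCV has them. Camera axes: x right, y down, z forward; pixel columns grow to the right and rows downward; lengths in m; the calibration is good to about 2 mm. A picture is of the moment at which its call begins. There is no depth.
- ticket.job_done(): hands the job in, once; it reports no verdict.
The state is a dict: "clock": time; "joint_pos": joint angles; "joint_vel": joint speeds; "tau": joint torques, N m; "eef_pos": TCP position; "tool_rot": TCP orientation; "ft_force": force on the tool from outside, world axes, zero at the start; "ft_torque": the same for the moment, N m; "grip_width": finger opening in m.
Only numpy, scipy, OpenCV 4.12 (cv2) and the standard library are available. Lean on these libraries where they do the work, as an engineer would, in place of code of your own. Each camera call takes 0.05 s, during which the arm holds its last target. There are 200 camera calls.

## Working session

There is one attempt and no reset: what is moved stays moved. The work goes in short steps, Python scripts to look and compute and a tool call to move; the robot and the scene stay as the last step left them, time stands still between calls to the robot, and variables do not carry over. Pictures are saved under pics/ and viewed, about 8 in all and at most 12, crops included, and the job is handed in when it is done.

Besides the shell and the picture viewer there is one more tool, called after ">>>" in YAML: its name, and indented under it one key for each argument. play_rows: Moves the arm, as the interface text tells. Its arguments: {"type":"object","properties":{"deltas":{"type":"array"}},"required":["deltas"]}

```bash
mkdir -p pics; ls; cat > h.py <<'E'
import numpy as np, cv2
from workcell import bot, vision, ticket
def cam(n):
    c=vision.camera(n); R=cv2.Rodrigues(np.array(c["rvec"],float))[0]
    return c["color"],np.array(c["intrinsics"],float),R,np.array(c["tvec"],float).reshape(3)
def ray(c,u,v,z):
    _,K,R,t=c; o=-R.T@t; d=R.T@np.linalg.solve(K,[u,v,1.]); return o+d*(z-o[2])/d[2]
def proj(c,p):
    _,K,R,t=c; q=K@(R@np.array(p,float)+t); return q[:2]/q[2]
E
python3 - <<'E'
from h import *
for n in("top","scene"):
    c=cam(n); cv2.imwrite(f"pics/{n}0.png",c[0]); np.savez(f"{n}0.npz",*c); print(n,-c[2].T@c[3])
print(bot.get_obs())
E
```

```text
pics
top [ 0.49186772 -0.03193514  1.10230834]
scene [ 0.96022304 -0.70123279  1.04353803]
{'clock': 0.1, 'joint_pos': array([-1.29400390e+00,  2.41354170e-01,  3.84948517e-03,  1.33520766e+00,
       -1.42143030e-05,  1.57081496e+00]), 'joint_vel': array([-0.00052029, -0.00155004,  0.00423426,  0.00106035, -0.00096638,
        0.00040891]), 'tau': array([ 1.89752034e-03, -3.73138046e+01,  2.53010327e+01,  1.08820110e-02,
        1.89285215e-04, -8.79574653e-07]), 'eef_pos': array([ 0.13647488, -0.48041783,  0.23049012]), 'tool_rot': array([ 7.97888619e-01, -6.02804142e-01, -7.68678881e-04, -5.71806409e-04]), 'ft_force': array([ 1.14036688, -0.07315034, -0.24106138]), 'ft_torque': array([ 0.036118  , -0.01785109,  0.0169112 ]), 'grip_width': 0.08530785549699543}
```

View pics/top0.png

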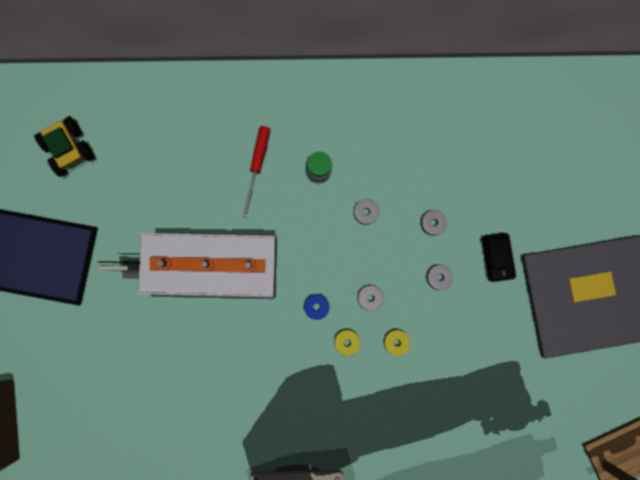

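View pics/scene0.png

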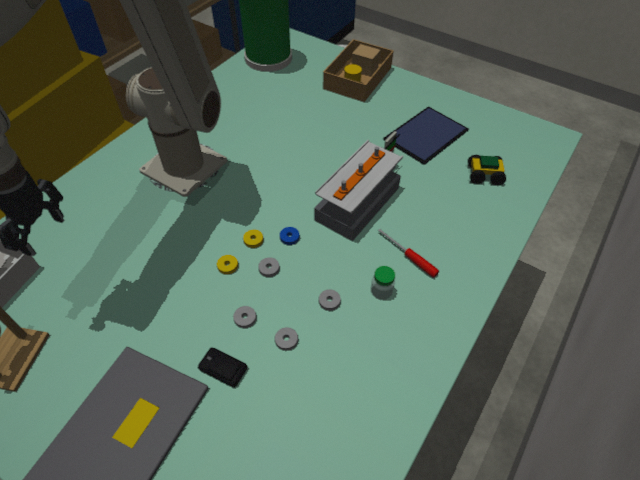

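Top view: the grey rings are at about (366,211), (434,222), (440,277) and (370,297). The yellow ones at (347,342), (397,342) and the blue one at (316,306) are look-alikes, so only the grey ones fit. The scale is at (207,265), with pegs near (162,263), (206,264) and (249,265). I'll measure these and make one confirming crop.

```bash
python3 - <<'E'
from h import *
d=np.load("top0.npz"); c=[d[k] for k in d.files]; im=c[0]
hsv=cv2.cvtColor(im,cv2.COLOR_BGR2HSV)
m=((hsv[...,1]<45)&(hsv[...,2]>90)).astype(np.uint8)
n,l,s,ce=cv2.connectedComponentsWithStats(m)
for i in range(1,n):
    if 150<s[i,4]<1000:
        x,y,w,h=s[i,:4]; ctr=cv2.findContours((l==i).astype(np.uint8),cv2.RETR_EXTERNAL,cv2.CHAIN_APPROX_NONE)[0][0]
        (u,v),r=cv2.minEnclosingCircle(ctr); mm=cv2.moments(cv2.convexHull(ctr)); u2,v2=mm['m10']/mm['m00'],mm['m01']/mm['m00']
        print("ring?",s[i],round(u2,1),round(v2,1),round(r,1),ray(c,u2,v2,.016).round(4))
o=((hsv[...,0]<15)&(hsv[...,1]>150)).astype(np.uint8); o[:, 300:]=0; o[:220]=0;o[300:]=0
ctr=max(cv2.findContours(o,cv2.RETR_EXTERNAL,cv2.CHAIN_APPROX_NONE)[0],key=cv2.contourArea)
b=cv2.boxPoints(cv2.minAreaRect(ctr)); print("rail",[ (p.round(1),ray(c,*p,.118+.005).round(4)) for p in b])
w=((hsv[...,1]<40)&(hsv[...,2]>150)).astype(np.uint8); w[:,300:]=0
ctr=max(cv2.findContours(cv2.morphologyEx(w|o,cv2.MORPH_CLOSE,np.ones((9,9))),cv2.RETR_EXTERNAL,cv2.CHAIN_APPROX_NONE)[0],key=cv2.contourArea)
r=cv2.minAreaRect(ctr);b=cv2.boxPoints(r); print("pan",r,[ray(c,*p,.123).round(4) for p in b], ray(c,*r[0],.123).round(4))
a=cv2.resize(im[225:305,90:290],None,fx=4,fy=4,interpolation=cv2.INTER_CUBIC)
e=cv2.resize(im[190:312,300:500],None,fx=4,fy=4,interpolation=cv2.INTER_CUBIC)[:280*2]
big=np.zeros((600,800,3),np.uint8); big[:320]=a; big[320:]=cv2.resize(e,(800,488))[:280]
cv2.imwrite("pics/crop1.png",big)
E
```

```text
ring? [354 199  25  26 478] 365.9 211.2 12.9 [ 0.6325 -0.1568  0.016 ]
ring? [423 210  24  26 452] 434.4 222.2 12.9 [ 0.6067 -0.3016  0.016 ]
ring? [ 98 265  30   6 152] 112.1 267.5 14.5 [0.5225 0.3784 0.016 ]
ring? [428 264  25  26 471] 440.2 276.9 13.0 [ 0.4909 -0.3096  0.016 ]
ring? [358 285  26  26 493] 370.6 297.7 13.1 [ 0.45  -0.162  0.016]
ring? [311 473  33   7 170] 327.0 476.0 16.2 [ 0.0901 -0.0638  0.016 ]
rail [(array([149.8, 269.1], dtype=float32), array([0.5153, 0.2668, 0.123 ])), (array([150.1, 256.7], dtype=float32), array([0.5386, 0.2664, 0.123 ])), (array([264.2, 259.3], dtype=float32), array([0.53  , 0.0507, 0.123 ])), (array([263.9, 271.7], dtype=float32), array([0.5066, 0.0515, 0.123 ]))]
pan ((206.3824462890625, 264.4965515136719), (132.560302734375, 59.239078521728516), 1.6846843957901) [array([0.4721, 0.2863, 0.123 ]), array([0.584 , 0.2839, 0.123 ]), array([0.5724, 0.0325, 0.123 ]), array([0.4605, 0.0371, 0.123 ])] [0.522  0.1601 0.123 ]
```

View pics/crop1.png

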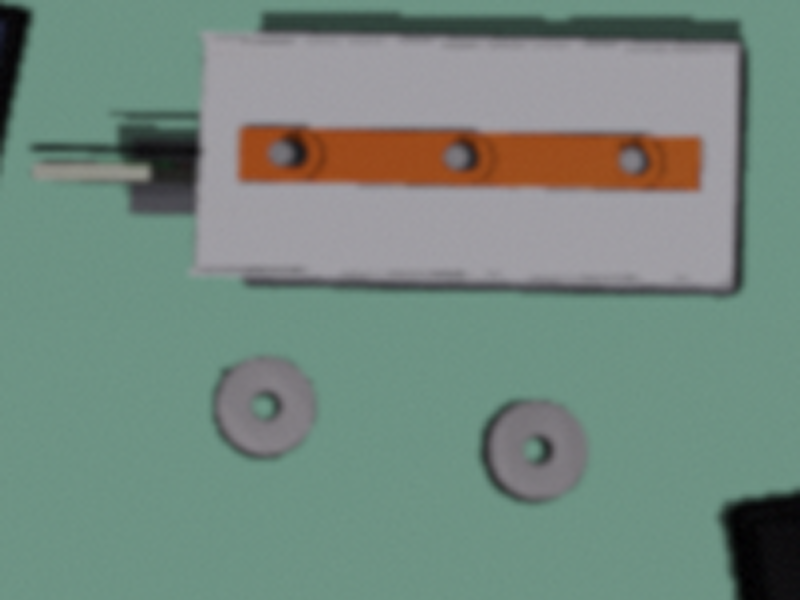

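The crop shows pegs at full-image (162,263), (205,264) and (248,265), and plain steel grey rings, including the target at (366,211). I'll write a helper that turns a target into row numbers, then move above that ring.

```bash
cat >> h.py <<'E'
from scipy.spatial.transform import Rotation as Rot
YAW=-2.3
def plan(p,yaw=YAW,step=.05,tstep=10.):
    o=bot.get_obs(); R=Rot.from_quat(o["tool_rot"]).as_matrix(); d=np.array(p)-o["eef_pos"]
    cy=np.degrees(np.arctan2(R[1,0],R[0,0])); dy=(yaw-cy+90)%180-90   # half-turn symmetric
    n=max(1,int(np.ceil(max(np.linalg.norm(d)/step,abs(dy)/tstep))))
    t=-dy/n; rows=[]
    for i in range(n):
        s=R.T@(d/n)/.06; rows.append([round(float(x),3) for x in s]+[round(float(t),2)]); R=R@Rot.from_euler('z',t,degrees=True).as_matrix()
    print("t",round(o["clock"],2),"pos",o["eef_pos"].round(4),"yaw",round(cy,2),"tilt",(R[:,2]).round(4),"F",np.round(o["ft_force"],2),"w",round(float(o["grip_width"]),4))
    print(n,"rows:"); [print(r) for r in rows]
E
python3 - <<'E'
from h import *
plan([.6325,-.157,.16])
d=np.load("top0.npz"); c=[d[k] for k in d.files]
for q in [(162,263),(205,264),(248,264.75)]: print(ray(c,*q,.15).round(4))
d=np.load("scene0.npz"); c=[d[k] for k in d.files]
E
```

```text
t 0.1 pos [ 0.1365 -0.4804  0.2305] yaw -74.14 tilt [-5.0e-04  1.8e-03 -1.0e+00] F [ 1.14 -0.07 -0.24] w 0.0853
12 rows:
[-0.244, -0.785, 0.098, -5.99]
[-0.16, -0.807, 0.098, -5.99]
[-0.075, -0.819, 0.098, -5.99]
[0.01, -0.822, 0.098, -5.99]
[0.096, -0.817, 0.098, -5.99]
[0.181, -0.802, 0.098, -5.99]
[0.263, -0.779, 0.098, -5.99]
[0.343, -0.747, 0.098, -5.99]
[0.419, -0.707, 0.098, -5.99]
[0.491, -0.66, 0.098, -5.99]
[0.557, -0.605, 0.098, -5.99]
[0.617, -0.544, 0.098, -5.99]
[0.5253 0.2363 0.15  ]
[0.5222 0.1573 0.15  ]
[0.5194 0.0783 0.15  ]
```

>>> play_rows:
  deltas: [1, -0.244, -0.785, 0.098, -6, 1, -0.16, -0.807, 0.098, -6, 1, -0.075, -0.819, 0.098, -6, 1, 0.01, -0.822, 0.098, -6, 1, 0.096, -0.817, 0.098, -6, 1, 0.181, -0.802, 0.098, -6, 1, 0.263, -0.779, 0.098, -6, 1, 0.343, -0.747, 0.098, -6, 1, 0.419, -0.707, 0.098, -6, 1, 0.491, -0.66, 0.098, -6, 1, 0.557, -0.605, 0.098, -6, 1, 0.617, -0.544, 0.098, -6]

```text
clock: 1.6
eef_pos: [0.637, -0.1398, 0.1517]
tool_rot: [1.0, -0.002, -0.004, -0.002]
ft_force: [-0.2, -0.9, -0.0]
grip_width: 0.0857
```

```bash
python3 - <<'E'
from h import *
c=cam("wrist"); cv2.imwrite("pics/w1.png",c[0]); np.savez("w1.npz",*c)
print("cam",-c[2].T@c[3], "ring at",proj(c,[.6325,-.157,.016]))
plan([.6325,-.157,.10])
E
```

```text
cam [ 0.63727006 -0.0560925   0.29402379] ring at [317.42769215 240.68589185]
t 1.65 pos [ 0.6413 -0.1349  0.1495] yaw 0.2 tilt [-0.0059  0.008  -1.    ] F [ 3.77  1.89 -0.16] w 0.0853
2 rows:
[-0.071, 0.187, 0.412, 1.25]
[-0.067, 0.189, 0.412, 1.25]
```

View pics/w1.png

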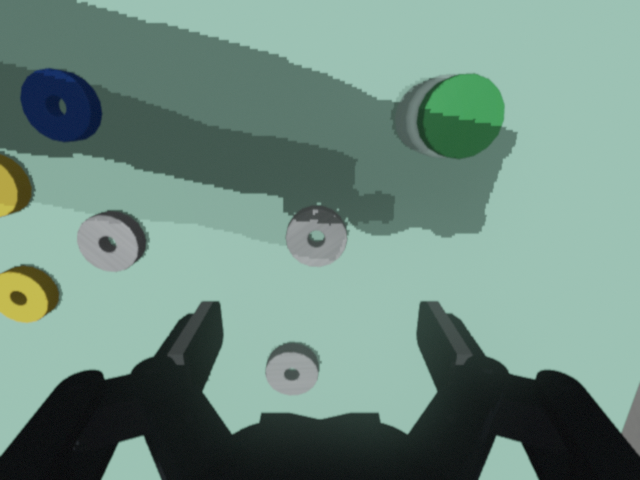

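The wrist view shows the target ring at (316,237), clear of the jar. It also shows that a held ring will stay visible between the fingers.

>>> play_rows:
  deltas: [1, -0.07, 0.187, 0.4, 1.25, 1, -0.067, 0.187, 0.4, 1.25, 1, 0, 0, 0, 0, 1, 0, 0, 0, 0]

```text
clock: 2.15
eef_pos: [0.6331, -0.1542, 0.0975]
tool_rot: [1.0, -0.018, -0.005, -0.005]
ft_force: [-0.0, 0.3, 1.1]
grip_width: 0.0852
```

```bash
cat >> h.py <<'E'
def grey(c,p,win=60,name=None,z=.016):
    """ring top-face ellipse near the projection of p -> world point on plane z"""
    u,v=proj(c,p).astype(int); im=c[0]; y0,x0=max(0,v-win),max(0,u-win); k=im[y0:v+win,x0:u+win]
    hsv=cv2.cvtColor(k,cv2.COLOR_BGR2HSV); m=(hsv[...,1]<35).astype(np.uint8)*255
    m=cv2.morphologyEx(m,cv2.MORPH_OPEN,np.ones((3,3)))
    if name: cv2.imwrite(name,np.hstack([cv2.resize(k,None,fx=3,fy=3),cv2.cvtColor(cv2.resize(m,None,fx=3,fy=3),cv2.COLOR_GRAY2BGR)]))
    for q in cv2.findContours(m,cv2.RETR_CCOMP,cv2.CHAIN_APPROX_NONE)[0]:
        a=cv2.contourArea(q)
        if a>60 and len(q)>5:
            e=cv2.fitEllipse(q); uu=(e[0][0]+x0,e[0][1]+y0); print("ell",round(a),np.round(uu,1),np.round(e[1],1),ray(c,*uu,z).round(4))
E
python3 - <<'E'
from h import *
c=cam("wrist"); grey(c,[.6325,-.157,.016],90,"pics/r1.png")
plan([.6325,-.157,.10])
E
```

```text
ell 4301 [320.2 242.2] [73.5 74.5] [ 0.6313 -0.1526  0.016 ]
ell 250 [320.3 241.9] [15.4 20.9] [ 0.6314 -0.1524  0.016 ]
t 2.2 pos [ 0.6329 -0.1542  0.0974] yaw -2.11 tilt [-0.0102  0.0093 -0.9999] F [-0.02  0.37  0.33] w 0.0857
1 rows:
[-0.006, 0.046, -0.043, 0.19]
```

View pics/r1.png

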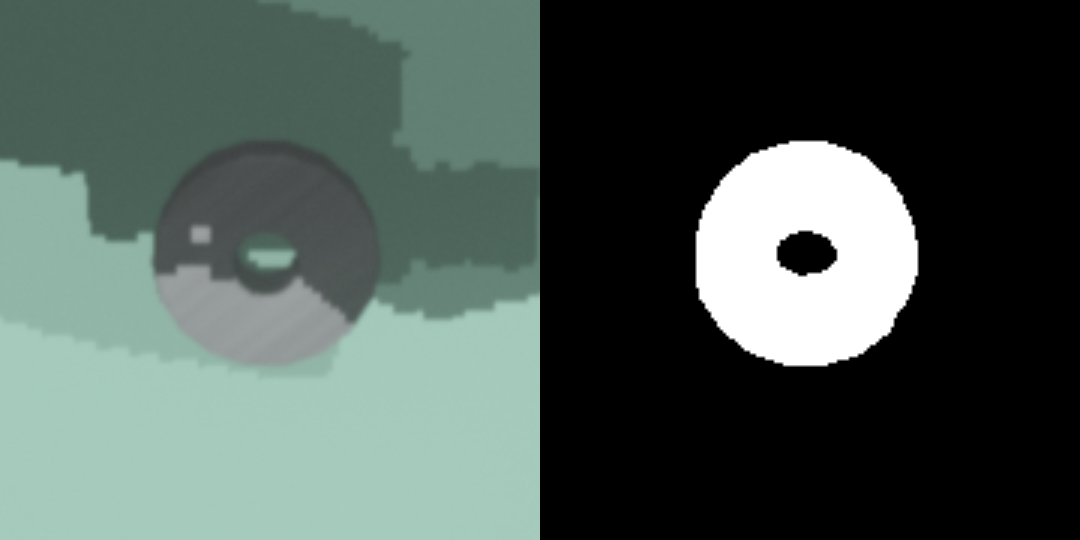

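Ring found in the wrist view at about (.631,-.153), against (.632,-.157) from the top camera. I'll descend between the two.

```bash
python3 - <<'E'
from h import *
plan([.632,-.1545,.005],step=.04)
E
```

```text
t 2.2 pos [ 0.6329 -0.1542  0.0974] yaw -2.11 tilt [-0.0102  0.0093 -0.9999] F [-0.02  0.37  0.33] w 0.0857
3 rows:
[0.0, 0.006, 0.513, 0.06]
[0.0, 0.006, 0.513, 0.06]
[0.0, 0.006, 0.513, 0.06]
```

>>> play_rows:
  deltas: [1, 0, 0.006, 0.5, 0, 1, 0, 0.006, 0.5, 0, 1, 0, 0.006, 0.4, 0, 1, 0, 0, 0, 0]

```text
clock: 2.7
eef_pos: [0.6367, -0.1549, 0.0182]
tool_rot: [1.0, -0.018, 0.0, -0.003]
ft_force: [0.2, -1.1, 0.3]
grip_width: 0.0856
```

```bash
python3 - <<'E'
from h import *
plan([.632,-.1545,.005],step=.04)
c=cam("wrist"); grey(c,[.632,-.1545,.016],110)
E
```

```text
t 2.7 pos [ 0.6367 -0.1549  0.0182] yaw -2.05 tilt [ 9.e-04  7.e-03 -1.e+00] F [ 0.18 -1.1   0.29] w 0.0856
1 rows:
[-0.079, -0.002, 0.22, 0.25]
ell 84 [205.4 307.5] [ 7.8 18.3] [ 0.5804 -0.1558  0.016 ]
ell 9052 [311.2 295.1] [106.6 108.2] [ 0.6315 -0.151   0.016 ]
ell 301 [311.5 294.6] [14.8 26.1] [ 0.6317 -0.1507  0.016 ]
```

>>> play_rows:
  deltas: [1, -0.08, -0.04, 0.22, 0.2, 1, 0, 0, 0, 0, 0, 0, 0, 0, 0, 0, 0, 0, 0, 0, 0, 0, 0, 0, 0, 0, 0, 0, 0, 0]

```text
clock: 3.5
eef_pos: [0.6361, -0.153, 0.0115]
tool_rot: [1.0, -0.02, 0.006, -0.002]
ft_force: [-0.6, -0.9, -1.2]
grip_width: 0.0486
```

```bash
python3 - <<'E'
from h import *
plan([.632,-.152,.2],step=.04)
c=cam("wrist"); grey(c,[.632,-.1545,.016],110,"pics/g1.png")
E
```

```text
t 3.5 pos [ 0.6361 -0.153   0.0115] yaw -2.25 tilt [ 0.0116  0.0044 -0.9999] F [-0.63 -0.88 -1.19] w 0.0486
5 rows:
[-0.007, -0.006, -0.628, 0.01]
[-0.007, -0.006, -0.628, 0.01]
[-0.007, -0.006, -0.628, 0.01]
[-0.007, -0.006, -0.628, 0.01]
[-0.007, -0.006, -0.628, 0.01]
ell 602 [393.5 319. ] [13.9 70.4] [ 0.6688 -0.1596  0.016 ]
ell 610 [245.2 319.9] [13.9 72.1] [ 0.6    -0.1568  0.016 ]
ell 9516 [319.2 305.8] [109.2 111. ] [ 0.6346 -0.151   0.016 ]
ell 280 [319.5 305.5] [13.8 26.2] [ 0.6347 -0.1508  0.016 ]
```

View pics/g1.png

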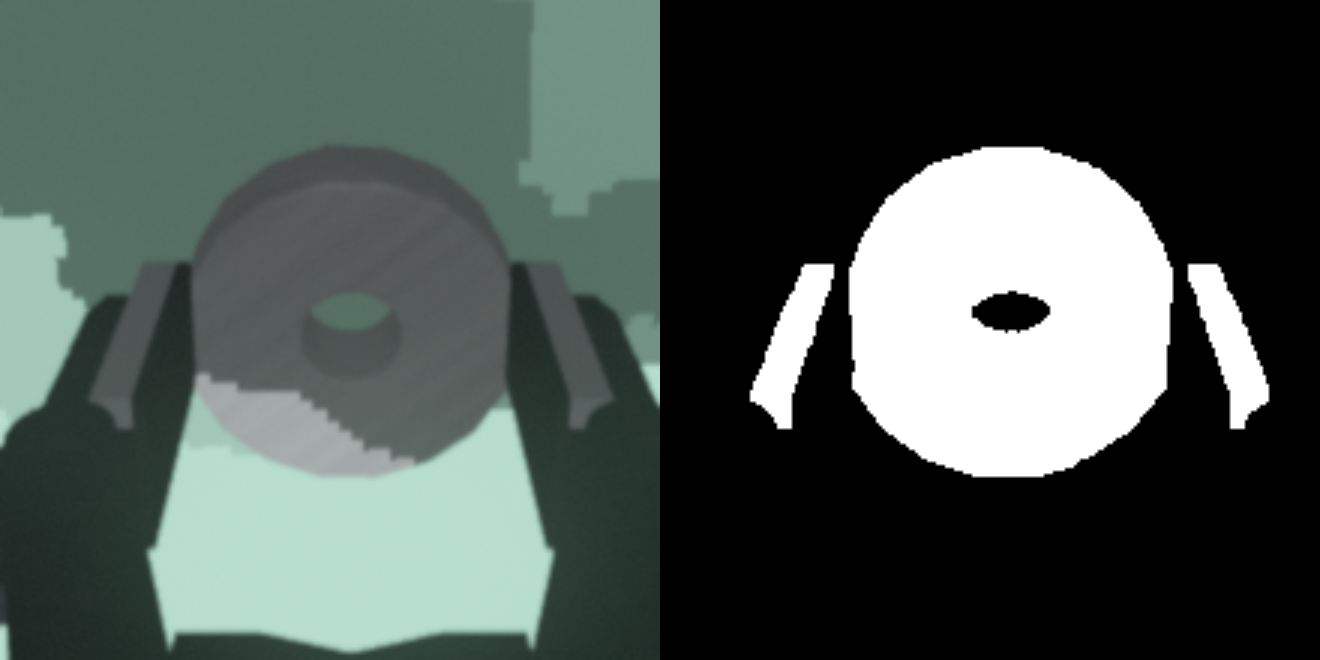

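The ring sits between the pads, bore at about crop (351,336) and centred along the jaws. The reading of 48.6 mm is below the ring's 54 mm, so I'll let the grip settle and then lift slightly.

>>> play_rows:
  deltas: [0, 0, 0, 0, 0, 0, 0, 0, -0.3, 0, 0, 0, 0, -0.3, 0, 0, 0, 0, 0, 0]

```text
clock: 4.05
eef_pos: [0.6354, -0.1531, 0.0486]
tool_rot: [1.0, -0.02, 0.005, -0.002]
ft_force: [-0.0, 0.3, -2.1]
grip_width: 0.0484
```

```bash
python3 - <<'E'
from h import *
plan([.632,-.152,.2],step=.04)
o=bot.get_obs(); print(Rot.from_quat(o["tool_rot"]).as_matrix()[:,2])
c=cam("wrist"); grey(c,[.632,-.1545,.016],110,"pics/g2.png")
E
```

```text
t 4.05 pos [ 0.6354 -0.1531  0.0486] yaw -2.25 tilt [ 0.0101  0.0048 -0.9999] F [-0.02  0.29 -2.15] w 0.0484
4 rows:
[-0.008, -0.007, -0.631, 0.01]
[-0.008, -0.007, -0.631, 0.01]
[-0.008, -0.007, -0.631, 0.01]
[-0.008, -0.007, -0.631, 0.01]
[ 0.01011872  0.00479679 -0.9999373 ]
ell 544 [245.3 319.8] [12.9 69.7] [ 0.5895 -0.1805  0.016 ]
ell 528 [393.1 318.6] [12.5 69.2] [ 0.6765 -0.1837  0.016 ]
ell 9435 [319.3 305.7] [108.2 111.1] [ 0.6333 -0.1731  0.016 ]
ell 318 [319.4 305.5] [14.9 27.6] [ 0.6334 -0.1729  0.016 ]
```

The wrist force of about -2.1 N means the ring is held, but the TCP was 11.5 mm above the table at the grip, so it is only shallow. I'll set it back down and grip deeper.

>>> play_rows:
  deltas: [0, 0, 0, 0.3, 0, 0, 0, 0, 0.25, 0, 0, 0, 0, 0.03, 0, 0, 0, 0, 0, 0, 1, 0, 0, 0, 0, 1, 0, 0, 0, 0, 1, 0, 0, 0, 0]

```text
clock: 4.97
eef_pos: [0.6336, -0.1522, 0.0083]
tool_rot: [1.0, -0.019, 0.003, -0.003]
ft_force: [0.1, 0.6, -0.2]
grip_width: 0.0853
```

```bash
python3 - <<'E'
from h import *
plan([.6345,-.152,.003],step=.04)
c=cam("wrist"); grey(c,[.632,-.1545,.016],110)
E
```

```text
t 4.97 pos [ 0.6336 -0.1522  0.0083] yaw -2.23 tilt [ 0.0054  0.006  -1.    ] F [ 0.07  0.57 -0.2 ] w 0.0853
1 rows:
[0.015, -0.003, 0.089, 0.07]
ell 9980 [322.  311.2] [111.6 113.9] [ 0.6333 -0.1512  0.016 ]
ell 282 [322.1 310.8] [13.7 26.4] [ 0.6333 -0.1509  0.016 ]
```

>>> play_rows:
  deltas: [1, 0, 0.01, 0.1, 0, 1, 0, 0, 0, 0, 0, 0, 0, 0, 0, 0, 0, 0, 0, 0, 0, 0, 0, 0, 0, 0, 0, 0, 0, 0]

```text
clock: 5.78
eef_pos: [0.6338, -0.1528, 0.0018]
tool_rot: [1.0, -0.019, 0.003, -0.003]
ft_force: [0.5, 1.2, -1.4]
grip_width: 0.0513
```

```bash
python3 - <<'E'
from h import *
plan([.632,-.152,.2],step=.04)
c=cam("wrist"); np.savez("g3.npz",*c); grey(c,[.632,-.1545,.016],110,"pics/g3.png")
E
```

```text
t 5.78 pos [ 0.6338 -0.1528  0.0018] yaw -2.23 tilt [ 0.0058  0.006  -1.    ] F [ 0.48  1.16 -1.4 ] w 0.0513
5 rows:
[-0.003, -0.007, -0.661, 0.01]
[-0.003, -0.007, -0.661, 0.01]
[-0.003, -0.007, -0.661, 0.01]
[-0.003, -0.007, -0.661, 0.01]
[-0.003, -0.007, -0.661, 0.01]
ell 644 [396.9 320. ] [14.5 72.1] [ 0.6658 -0.1535  0.016 ]
ell 640 [241.9 320.2] [14.5 72.1] [ 0.5989 -0.1508  0.016 ]
ell 10866 [319.1 317.6] [116.2 119.1] [ 0.6322 -0.1509  0.016 ]
ell 275 [319.4 317.2] [13.3 26.6] [ 0.6323 -0.1507  0.016 ]
```

View pics/g3.png

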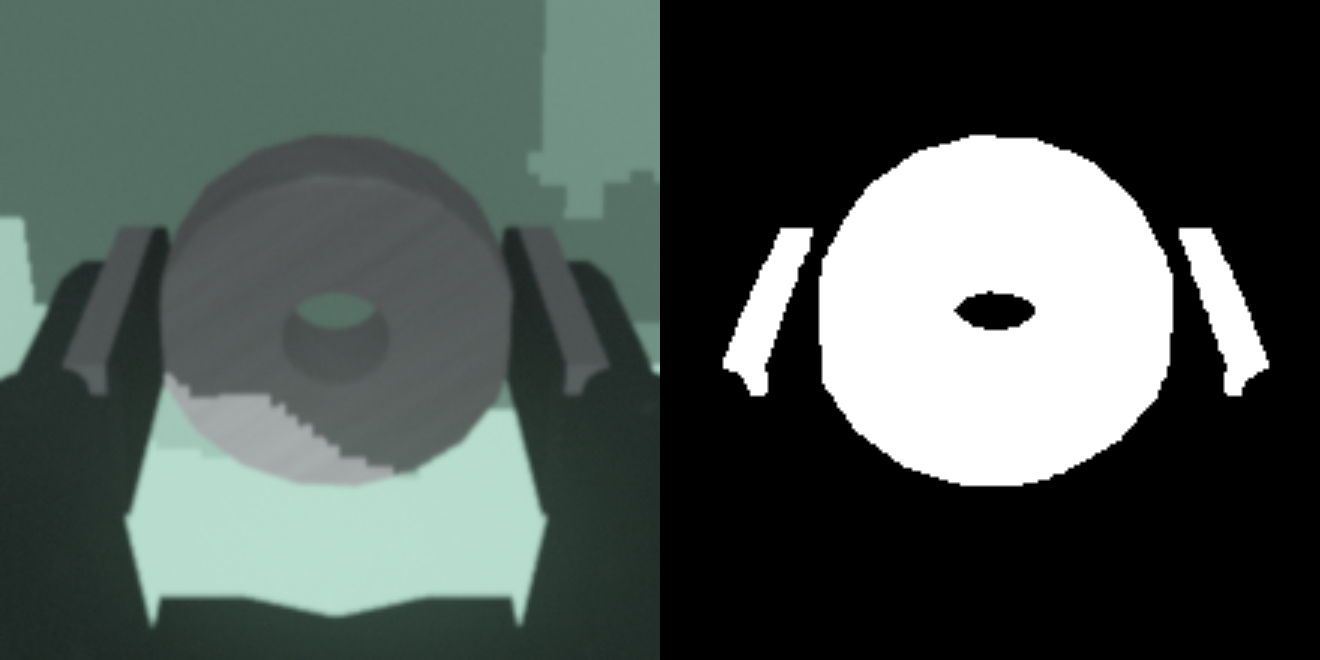

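Deeper grip now (51.3 mm), with the bore centre at crop (335,338), full-image (319.5,326). Next I'll lift and move over the -80 peg, which puts the middle peg in the wrist view.

```bash
python3 - <<'E'
from h import *
d=np.load("g3.npz"); c=[d[k] for k in d.files]
o=bot.get_obs(); R=Rot.from_quat(o["tool_rot"]).as_matrix(); p=ray(c,319.5,326.2,.016); print("bore",p.round(4),"in tool",(R.T@(p-o["eef_pos"])).round(4))
p=ray(c,319.1,326.5,.016);print(p)
plan([.632,-.152,.2]); 
class F: pass
import h
h.bot=F(); h.bot.get_obs=lambda: {**o,"eef_pos":np.array([.633,-.153,.2])}
plan([.5205,.077,.2],step=.045)
E
```

```text
bore [ 0.6322 -0.1552  0.016 ] in tool [-0.0014  0.0023 -0.0143]
[ 0.63202344 -0.15532944  0.016     ]
t 5.83 pos [ 0.6338 -0.1529  0.0018] yaw -2.24 tilt [ 0.0057  0.006  -1.    ] F [ 0.36 -0.75  0.16] w 0.0509
4 rows:
[-0.003, -0.008, -0.826, 0.02]
[-0.003, -0.008, -0.826, 0.02]
[-0.003, -0.008, -0.826, 0.02]
[-0.003, -0.008, -0.826, 0.02]
t 5.83 pos [ 0.633 -0.153  0.2  ] yaw -2.24 tilt [ 0.0057  0.006  -1.    ] F [ 0.36 -0.75  0.16] w 0.0509
6 rows:
[-0.337, -0.626, 0.002, 0.01]
[-0.337, -0.626, 0.002, 0.01]
[-0.337, -0.626, 0.002, 0.01]
[-0.338, -0.626, 0.002, 0.01]
[-0.338, -0.626, 0.002, 0.01]
[-0.338, -0.626, 0.002, 0.01]
```

>>> play_rows:
  deltas: [0, 0, 0, -0.83, 0, 0, 0, 0, -0.83, 0, 0, 0, 0, -0.83, 0, 0, 0, 0, -0.83, 0, 0, -0.3, -0.6, 0, 0, 0, -0.34, -0.62, 0, 0, 0, -0.34, -0.62, 0, 0, 0, -0.34, -0.62, 0, 0, 0, -0.34, -0.62, 0, 0, 0, -0.3, -0.6, 0, 0, 0, 0, 0, 0, 0, 0, 0, 0, 0, 0]

```text
clock: 7.32
eef_pos: [0.5162, 0.0773, 0.2011]
tool_rot: [1.0, -0.02, -0.005, -0.004]
ft_force: [0.4, -0.6, -2.5]
grip_width: 0.0504
```

```bash
python3 - <<'E'
from h import *
plan([.5205,.077,.2]); o=bot.get_obs()
c=cam("wrist"); np.savez("p1.npz",*c,o["eef_pos"],o["tool_rot"]); cv2.imwrite("pics/p1.png",c[0])
for q in [(.5253,.2363,.157),(.5222,.1573,.157)]: print(proj(c,q))
E
```

```text
t 7.33 pos [0.5162 0.0773 0.2011] yaw -2.33 tilt [-0.0094  0.0086 -0.9999] F [ 0.35 -0.64 -2.53] w 0.0504
1 rows:
[0.072, 0.002, 0.018, -0.03]
[329.15982821 -61.26948447]
[328.19119048 124.53457296]
```

View pics/p1.png

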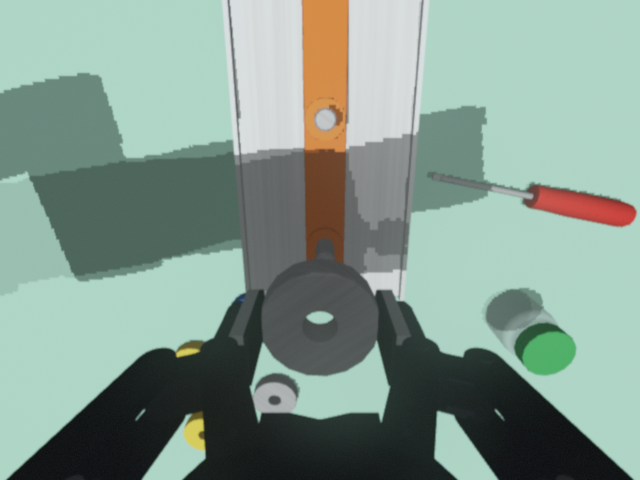

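Wrist view: the ring is held level between the fingers. The middle peg's top is at (325,119), predicted (328,124.5). I'll measure it more closely.

```bash
cat >> h.py <<'E'
def peg(c,p,win=25,z=.157):
    u,v=proj(c,p).astype(int); k=c[0][v-win:v+win,u-win:u+win]; hsv=cv2.cvtColor(k,cv2.COLOR_BGR2HSV)
    m=((hsv[...,1]<90)).astype(np.uint8)
    for lab,mm in(("all",m),("top",m*(hsv[...,2]>150))):
        q=[x for x in cv2.findContours(mm.astype(np.uint8),cv2.RETR_EXTERNAL,cv2.CHAIN_APPROX_NONE)[0] if cv2.contourArea(x)>80]
        for x in q:
            e=cv2.fitEllipse(x); uu=np.array(e[0])+[u-win,v-win]; print(lab,uu.round(1),np.round(e[1],1),ray(c,*uu,z).round(4))
E
python3 - <<'E'
from h import *
d=np.load("p1.npz"); c=[d[k] for k in d.files][:4]
peg(c,(.5222,.1573,.157))
cv2.imwrite("pics/pk.png",cv2.resize(c[0][95:145,300:350],None,fx=8,fy=8))
R=Rot.from_quat(d["arr_5"]).as_matrix(); e=d["arr_4"]
off=R@np.array([-.0014,.0023,-.0143]); print("held ring top",(e+off).round(4),proj(c,e+off))
grey(c,e+off,60,None,(e+off)[2])
E
```

```text
all [325.1 119.1] [21.8 23.1] [0.5207 0.16   0.157 ]
all [349.  129.2] [ 6.5 73.8] [0.533  0.1546 0.157 ]
top [324.5 119.4] [20.5 23. ] [0.5204 0.1599 0.157 ]
top [349.  129.8] [ 6.4 68.1] [0.533  0.1542 0.157 ]
held ring top [0.5148 0.0749 0.2154] [319.49308628 326.19568861]
ell 272 [275.9 380.6] [10.7 38. ] [0.4935 0.0465 0.2154]
ell 11362 [319.2 313.8] [118.1 130.7] [0.5149 0.0811 0.2154]
ell 328 [319.4 317.2] [15.  28.2] [0.515  0.0794 0.2154]
```

```bash
python3 - <<'E'
from h import *
plan([.522,.162,.18],step=.03)
E
```

```text
t 7.38 pos [0.5162 0.0772 0.2011] yaw -2.37 tilt [-0.0097  0.009  -0.9999] F [ 0.06 -0.67 -2.03] w 0.0508
3 rows:
[0.014, -0.471, 0.121, -0.02]
[0.014, -0.471, 0.121, -0.02]
[0.014, -0.471, 0.121, -0.02]
```

>>> play_rows:
  deltas: [0, 0.014, -0.47, 0.1, 0, 0, 0.014, -0.47, 0.1, 0, 0, 0.014, -0.45, 0.1, 0, 0, 0, 0, 0, 0, 0, 0, 0, 0, 0]

```text
clock: 8.0
eef_pos: [0.5254, 0.1564, 0.182]
tool_rot: [1.0, -0.026, -0.005, -0.003]
ft_force: [0.4, -0.1, -1.8]
grip_width: 0.0506
```

```bash
python3 - <<'E'
from h import *
plan([.522,.162,.163],step=.03)
c=cam("wrist"); peg(c,(.5253,.2395,.157))
E
```

```text
t 8.0 pos [0.5254 0.1564 0.182 ] yaw -2.98 tilt [-0.0101  0.0068 -0.9999] F [ 0.36 -0.13 -1.78] w 0.0506
1 rows:
[-0.058, -0.088, 0.318, -0.68]
all [310.  117.8] [24.4 25.6] [0.5238 0.24   0.157 ]
top [309.2 118.1] [22.4 25.5] [0.5234 0.2399 0.157 ]
```

>>> play_rows:
  deltas: [0, -0.058, -0.09, 0.1, -0.7, 0, 0, 0, 0, 0, 0, 0, 0, 0, 0]

```text
clock: 8.43
eef_pos: [0.5221, 0.1604, 0.176]
tool_rot: [1.0, -0.021, -0.005, -0.003]
ft_force: [-0.7, -0.1, -1.7]
grip_width: 0.0506
```

```bash
python3 - <<'E'
from h import *
plan([.522,.162,.158],step=.03)
E
```

```text
t 8.43 pos [0.5221 0.1604 0.176 ] yaw -2.42 tilt [-0.0098  0.0068 -0.9999] F [-0.7  -0.12 -1.65] w 0.0506
1 rows:
[-0.001, -0.025, 0.3, -0.12]
```

>>> play_rows:
  deltas: [0, 0, -0.025, 0.15, 0, 0, 0, 0, 0.13, 0, 0, 0, 0, 0, 0, 0, 0, 0, 0, 0]

```text
clock: 8.93
eef_pos: [0.5219, 0.1619, 0.1578]
tool_rot: [1.0, -0.021, -0.005, -0.003]
ft_force: [0.6, -0.1, -2.6]
grip_width: 0.0508
```

```bash
python3 - <<'E'
from h import *
plan([.522,.162,.150],step=.03)
c=cam("wrist"); cv2.imwrite("pics/d1.png",cv2.resize(c[0][230:400,230:410],None,fx=4,fy=4))
E
```

```text
t 8.93 pos [0.5219 0.1619 0.1578] yaw -2.43 tilt [-0.0102  0.0066 -0.9999] F [ 0.64 -0.08 -2.55] w 0.0508
1 rows:
[0.004, -0.001, 0.13, -0.13]
```

View pics/d1.png

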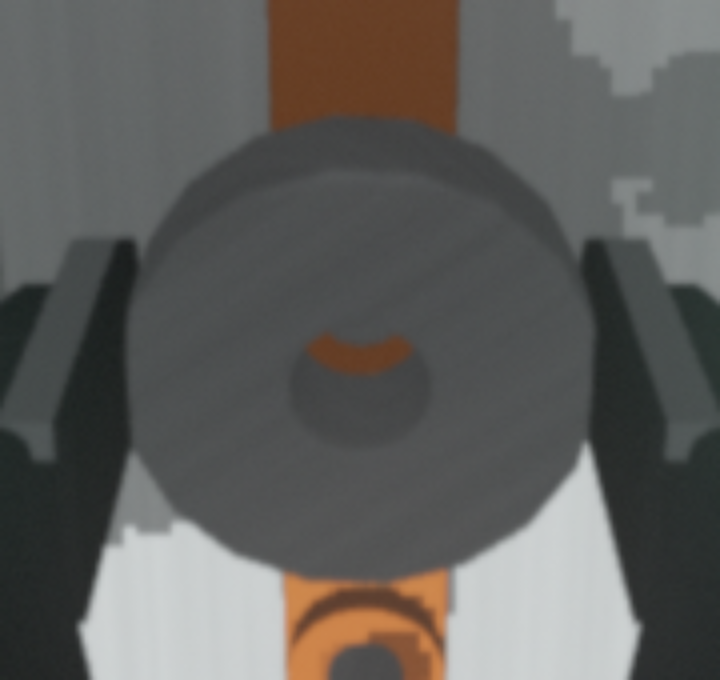

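The crop shows the peg top in the upper part of the bore (lower edge at crop y≈345, bore bottom edge y≈375) and centred sideways. The ring is about 2.4 mm short in +y, so I'll shift it and feel down.

>>> play_rows:
  deltas: [0, 0, -0.04, -0.01, 0, 0, 0, 0, 0, 0, 0, 0, 0, 0.08, 0, 0, 0, 0, 0.04, 0, 0, 0, 0, 0, 0]

```text
clock: 9.6
eef_pos: [0.5222, 0.1647, 0.1512]
tool_rot: [1.0, -0.021, -0.005, -0.003]
ft_force: [-0.4, -0.6, -2.1]
grip_width: 0.0503
```

```bash
cat >> h.py <<'E'
def bore(c,name=None):
    k=c[0][230:400,230:410]; hsv=cv2.cvtColor(k,cv2.COLOR_BGR2HSV)
    m=((hsv[...,1]>110)).astype(np.uint8); m[140:]=0; m[:60]=0; m[:,:60]=0; m[:,120:]=0
    ys,xs=np.nonzero(m); print("orange in bore n",len(ys), (xs.min()*4,xs.max()*4,ys.min()*4,ys.max()*4) if len(ys) else "", "col",[int(y)*4 for y in ys[np.abs(xs-90)<1]])
    if name: cv2.imwrite(name,cv2.resize(k,None,fx=4,fy=4))
E
python3 - <<'E'
from h import *
plan([.522,.1645,.150],step=.03)
c=cam("wrist"); bore(c,"pics/d2.png")
E
```

```text
t 9.6 pos [0.5222 0.1647 0.1512] yaw -2.42 tilt [-0.0093  0.0069 -0.9999] F [-0.35 -0.6  -2.06] w 0.0503
1 rows:
[-0.002, 0.003, 0.02, -0.12]
orange in bore n 0  col []
```

No push-back with the underside 8 mm below the peg top, so the peg looks to be in the bore. I'll continue down.

>>> play_rows:
  deltas: [0, 0, 0, 0.08, 0, 0, 0, 0, 0.08, 0, 0, 0, 0, 0, 0, 0, 0, 0, 0, 0]

```text
clock: 10.15
eef_pos: [0.522, 0.1647, 0.1408]
tool_rot: [1.0, -0.021, -0.005, -0.003]
ft_force: [0.0, 0.0, -1.9]
grip_width: 0.0509
```

```bash
python3 - <<'E'
from h import *
plan([.522,.1645,.133],step=.03)
c=cam("wrist"); bore(c,"pics/d3.png")
c=cam("scene"); cv2.imwrite("pics/s3.png",cv2.resize(c[0][110:250,290:430],None,fx=4,fy=4))
E
```

```text
t 10.15 pos [0.522  0.1647 0.1408] yaw -2.43 tilt [-0.0095  0.0069 -0.9999] F [ 0.02  0.05 -1.88] w 0.0509
1 rows:
[0.001, 0.004, 0.131, -0.13]
orange in bore n 0  col []
```

>>> play_rows:
  deltas: [0, 0, 0, 0.07, 0, 0, 0, 0, 0.06, 0, 0, 0, 0, 0, 0, 0, 0, 0, 0, 0]

```text
clock: 10.75
eef_pos: [0.5222, 0.1648, 0.1328]
tool_rot: [1.0, -0.021, -0.004, -0.003]
ft_force: [0.8, 0.2, -2.1]
grip_width: 0.0511
```

```bash
python3 - <<'E'
from h import *
plan([.522,.1645,.131],step=.03)
E
```

```text
t 10.75 pos [0.5222 0.1648 0.1328] yaw -2.43 tilt [-0.0087  0.0071 -0.9999] F [ 0.77  0.23 -2.1 ] w 0.0511
1 rows:
[-0.003, 0.006, 0.031, -0.13]
```

>>> play_rows:
  deltas: [0, 0, 0, 0.05, 0, 0, 0, 0, 0.03, 0, 0, 0, 0, 0, 0, 0, 0, 0, 0, 0]

```text
clock: 11.25
eef_pos: [0.5224, 0.1649, 0.1288]
tool_rot: [1.0, -0.021, -0.004, -0.004]
ft_force: [-0.2, -0.1, -0.1]
grip_width: 0.0508
```

```bash
python3 - <<'E'
from h import *
plan([.522,.1645,.131],step=.03)
E
```

```text
t 11.25 pos [0.5224 0.1649 0.1288] yaw -2.43 tilt [-0.0077  0.0073 -0.9999] F [-0.22 -0.09 -0.09] w 0.0508
1 rows:
[-0.006, 0.006, -0.037, -0.13]
```

Force went from -2.1 to about 0 N, so the seat is carrying the ring. Releasing and rising.

>>> play_rows:
  deltas: [1, 0, 0, 0, 0, 1, 0, 0, 0, 0, 1, 0, 0, 0, 0, 1, 0, 0, -0.3, 0, 1, 0, 0, -0.7, 0, 1, 0, 0, -0.4, 0, 1, 0, 0, 0, 0]

```text
clock: 12.12
eef_pos: [0.5234, 0.1644, 0.2146]
tool_rot: [1.0, -0.021, -0.004, -0.004]
ft_force: [0.2, -0.5, -0.4]
grip_width: 0.0859
```

```bash
cat >> h.py <<'E'
def pointer():
    c=cam("scene"); return c
E
python3 - <<'E'
from h import *
plan([.607,-.30,.2],step=.05)
c=cam("scene"); np.savez("s4.npz",*c); print(proj(c,[.53,.30,.13]))
a=cv2.resize(c[0][120:230,310:430],None,fx=5,fy=5,interpolation=cv2.INTER_CUBIC); cv2.imwrite("pics/s4.png",a)
E
```

```text
t 12.12 pos [0.5234 0.1644 0.2146] yaw -2.42 tilt [-0.0074  0.0075 -0.9999] F [ 0.15 -0.47 -0.39] w 0.0859
10 rows:
[0.172, 0.768, 0.017, -0.01]
[0.172, 0.768, 0.017, -0.01]
[0.172, 0.768, 0.017, -0.01]
[0.172, 0.768, 0.017, -0.01]
[0.171, 0.768, 0.017, -0.01]
[0.171, 0.768, 0.017, -0.01]
[0.171, 0.768, 0.017, -0.01]
[0.171, 0.768, 0.017, -0.01]
[0.171, 0.768, 0.017, -0.01]
[0.171, 0.768, 0.017, -0.01]
[388.21769355 142.99824339]
```

View pics/s4.png

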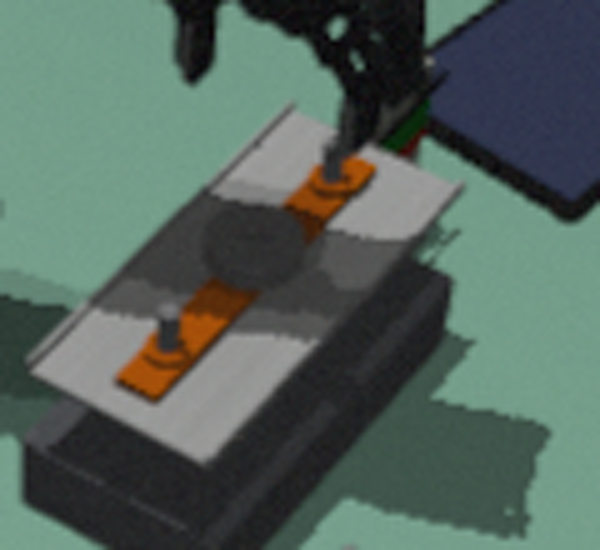

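The ring is flat on the middle peg, at crop (255,240). Next I'll move to the ring at (.450,-.162), then read the pan's sink once the arm is clear.

```bash
python3 - <<'E'
from h import *
plan([.45,-.160,.2],step=.05)
E
```

```text
t 12.18 pos [0.5228 0.1642 0.2133] yaw -2.43 tilt [-0.0094  0.0069 -0.9999] F [0.06 0.01 0.45] w 0.0851
7 rows:
[-0.14, 0.779, 0.028, -0.02]
[-0.14, 0.779, 0.028, -0.02]
[-0.141, 0.779, 0.028, -0.02]
[-0.141, 0.779, 0.028, -0.02]
[-0.141, 0.779, 0.028, -0.02]
[-0.141, 0.779, 0.028, -0.02]
[-0.142, 0.778, 0.028, -0.02]
```

>>> play_rows:
  deltas: [1, -0.14, 0.78, 0.03, 0, 1, -0.14, 0.78, 0.03, 0, 1, -0.14, 0.78, 0.03, 0, 1, -0.14, 0.78, 0.03, 0, 1, -0.14, 0.78, 0.03, 0, 1, -0.14, 0.78, 0.03, 0, 1, -0.14, 0.76, 0.03, 0, 1, 0, 0, 0.8, 0, 1, 0, 0, 0.8, 0, 1, 0, 0, 0, 0, 1, 0, 0, 0, 0]

```text
clock: 13.55
eef_pos: [0.4383, -0.1674, 0.0861]
tool_rot: [1.0, -0.021, -0.015, -0.004]
ft_force: [0.0, 0.4, 0.5]
grip_width: 0.0852
```

```bash
cat >> h.py <<'E'
def load(f):
    d=np.load(f); return [d[k] for k in d.files][:4]
def sink(c0,c1,world):
    """patch shift along the projected vertical between pictures -> mm sunk, for points on the pan"""
    out=[]
    for p in world:
        u0=proj(c0,p); g=(proj(c0,np.array(p)-[0,0,.01])-u0)/10
        u,v=u0.astype(int); w=11
        t=cv2.cvtColor(c0[0],cv2.COLOR_BGR2GRAY)[v-w:v+w+1,u-w:u+w+1]; s=cv2.cvtColor(c1[0],cv2.COLOR_BGR2GRAY)
        best=max((cv2.matchTemplate(cv2.warpAffine(s,np.float32([[1,0,-g[0]*h],[0,1,-g[1]*h]]),(640,480))[v-w:v+w+1,u-w:u+w+1],t,cv2.TM_CCOEFF_NORMED)[0,0],h) for h in np.arange(-3,50,.5))
        out.append((round(float(best[0]),2),float(best[1])))
    print("sink mm (score,mm):",out)
E
python3 - <<'E'
from h import *
plan([.45,-.160,.03],step=.03)
c=cam("wrist"); grey(c,[.45,-.162,.016],60)
s=cam("scene"); np.savez("s5.npz",*s)
c0=load("scene0.npz")
# pan corners: centre .522,.160 ; yaw -2.3
a=np.radians(-2.3); M=np.array([[np.cos(a),-np.sin(a)],[np.sin(a),np.cos(a)]])
P=[(*(np.array([.521,.160])+M@q),z) for q,z in [((57,-127),.12),((57,120),.12),((-57,-127),.12),((0,-80),.14),((0,80),.14)] for q in [np.array(q)/1000]]
sink(c0,s,P)
E
```

```text
t 13.55 pos [ 0.4383 -0.1674  0.0861] yaw -2.39 tilt [-0.029   0.0096 -0.9995] F [0.   0.4  0.46] w 0.0852
2 rows:
[0.109, -0.061, 0.465, -0.04]
[0.109, -0.061, 0.465, -0.04]
ell 4835 [339.6 235.5] [78.2 78.8] [ 0.4484 -0.1572  0.016 ]
ell 282 [339.5 235.4] [16.9 21.6] [ 0.4483 -0.1572  0.016 ]
sink mm (score,mm): [(1.0, 1.0), (1.0, 0.5), (0.97, 1.5), (0.97, 1.0), (0.99, 1.0)]
```

The pan has sunk only about 1 mm (the preload is high), so two or three rings in all looks right. Going down to the second ring.

>>> play_rows:
  deltas: [1, 0.11, -0.06, 0.4, 0, 1, 0.1, -0.06, 0.35, 0, 1, 0, 0, 0, 0, 1, 0, 0, 0, 0]

```text
clock: 14.15
eef_pos: [0.457, -0.1615, 0.0476]
tool_rot: [1.0, -0.02, -0.007, -0.002]
ft_force: [-0.5, 0.4, -0.2]
grip_width: 0.0854
```

```bash
python3 - <<'E'
from h import *
plan([.4495,-.160,.003],step=.03)
c=cam("wrist"); grey(c,[.45,-.161,.016],100)
E
```

```text
t 14.15 pos [ 0.457  -0.1615  0.0476] yaw -2.26 tilt [-0.0143  0.0041 -0.9999] F [-0.5   0.38 -0.19] w 0.0854
2 rows:
[-0.057, -0.008, 0.373, 0.02]
[-0.057, -0.008, 0.373, 0.02]
ell 6687 [308.1 267.3] [92.  92.6] [ 0.449  -0.1564  0.016 ]
ell 297 [308.4 266.9] [16.1 23.8] [ 0.4491 -0.1562  0.016 ]
```

>>> play_rows:
  deltas: [1, -0.08, -0.03, 0.33, 0, 1, -0.03, -0.02, 0.3, 0, 1, 0, 0, 0, 0, 1, 0, 0, 0, 0]

```text
clock: 14.7
eef_pos: [0.4534, -0.1598, 0.0144]
tool_rot: [1.0, -0.02, -0.003, -0.0]
ft_force: [0.3, 0.2, 1.1]
grip_width: 0.0856
```

```bash
python3 - <<'E'
from h import *
plan([.4495,-.159,.002],step=.03)
c=cam("wrist"); grey(c,[.45,-.161,.016],100)
E
```

```text
t 14.7 pos [ 0.4534 -0.1598  0.0144] yaw -2.3 tilt [-5.3e-03  7.0e-04 -1.0e+00] F [0.33 0.16 1.14] w 0.0856
1 rows:
[-0.065, -0.011, 0.207, 0.0]
ell 9429 [312.1 298.2] [108.4 110.8] [ 0.4488 -0.1554  0.016 ]
ell 294 [312.4 297.9] [14.3 26.5] [ 0.4489 -0.1552  0.016 ]
```

>>> play_rows:
  deltas: [1, -0.08, -0.02, 0.18, 0, 1, -0.02, 0, 0.03, 0, 1, 0, 0, 0, 0, 0, 0, 0, 0, 0, 0, 0, 0, 0, 0, 0, 0, 0, 0, 0, 0, 0, 0, 0, 0]

```text
clock: 15.62
eef_pos: [0.4484, -0.1588, 0.0031]
tool_rot: [1.0, -0.02, -0.001, 0.0]
ft_force: [1.1, 0.1, -1.3]
grip_width: 0.051
```

```bash
python3 - <<'E'
from h import *
plan([.4495,-.159,.2],step=.05)
c=cam("wrist"); grey(c,[.45,-.161,.016],100); cv2.imwrite("pics/g5.png",cv2.resize(c[0][213:400,208:430],None,fx=3,fy=3))
E
```

```text
t 15.62 pos [ 0.4484 -0.1588  0.0031] yaw -2.31 tilt [-2.2e-03 -3.0e-04 -1.0e+00] F [ 1.1   0.12 -1.25] w 0.051
4 rows:
[0.003, 0.001, -0.82, -0.0]
[0.003, 0.001, -0.82, -0.0]
[0.003, 0.001, -0.82, -0.0]
[0.003, 0.001, -0.82, -0.0]
ell 626 [397.3 320.1] [14.1 72.3] [ 0.4809 -0.1602  0.016 ]
ell 611 [241.4 320.7] [13.9 72.9] [ 0.4129 -0.1578  0.016 ]
ell 10731 [319.3 312.5] [115.3 118.6] [ 0.4471 -0.155   0.016 ]
ell 276 [319.4 312.2] [13.4 26.5] [ 0.4471 -0.1549  0.016 ]
```

Second ring is gripped, 1.8 mm further +y in the jaws than the first. That puts the TCP for the -80 peg at about (.519,.083).

>>> play_rows:
  deltas: [0, 0, 0, -0.82, 0, 0, 0, 0, -0.82, 0, 0, 0, 0, -0.82, 0, 0, 0, 0, -0.8, 0, 0, 0, 0, 0, 0]

```text
clock: 16.3
eef_pos: [0.4473, -0.1581, 0.2009]
tool_rot: [1.0, -0.02, -0.005, -0.001]
ft_force: [-0.3, -0.4, -2.7]
grip_width: 0.0509
```

```bash
python3 - <<'E'
from h import *
plan([.519,.083,.19],step=.045)
E
```

```text
t 16.3 pos [ 0.4473 -0.1581  0.2009] yaw -2.3 tilt [-0.0091  0.0023 -1.    ] F [-0.34 -0.41 -2.71] w 0.0509
6 rows:
[0.172, -0.677, 0.03, 0.0]
[0.172, -0.677, 0.03, 0.0]
[0.172, -0.677, 0.03, 0.0]
[0.172, -0.677, 0.03, 0.0]
[0.172, -0.677, 0.03, 0.0]
[0.172, -0.677, 0.03, 0.0]
```

>>> play_rows:
  deltas: [0, 0.17, -0.67, 0, 0, 0, 0.17, -0.67, 0.03, 0, 0, 0.17, -0.67, 0.03, 0, 0, 0.17, -0.67, 0.03, 0, 0, 0.17, -0.67, 0.03, 0, 0, 0.17, -0.6, 0.03, 0, 0, 0, 0, 0, 0, 0, 0, 0, 0, 0]

```text
clock: 17.3
eef_pos: [0.5129, 0.0819, 0.1759]
tool_rot: [1.0, -0.021, -0.016, 0.0]
ft_force: [-0.4, -0.7, -1.7]
grip_width: 0.0508
```

```bash
python3 - <<'E'
from h import *
plan([.519,.083,.165],step=.03)
E
```

```text
t 17.3 pos [0.5129 0.0819 0.1759] yaw -2.46 tilt [-0.0321 -0.     -0.9995] F [-0.42 -0.68 -1.65] w 0.0508
1 rows:
[0.106, -0.023, 0.179, -0.16]
```

>>> play_rows:
  deltas: [0, 0.1, -0.02, 0.03, 0, 0, 0, 0, 0, 0, 0, 0, 0, 0, 0]

```text
clock: 17.68
eef_pos: [0.5184, 0.0804, 0.1728]
tool_rot: [1.0, -0.023, -0.017, 0.001]
ft_force: [0.7, 0.1, -2.0]
grip_width: 0.0507
```

```bash
python3 - <<'E'
from h import *
plan([.519,.083,.160],step=.03)
c=cam("wrist"); k=c[0][230:400,230:410]; 
E
```

```text
t 17.68 pos [0.5184 0.0804 0.1728] yaw -2.67 tilt [-3.420e-02 -7.000e-04 -9.994e-01] F [ 0.65  0.07 -2.04] w 0.0507
1 rows:
[0.015, -0.044, 0.213, -0.37]
```

>>> play_rows:
  deltas: [0, 0.015, -0.045, 0.1, -0.3, 0, 0, 0, 0.08, 0, 0, 0, 0, 0, 0, 0, 0, 0, 0, 0]

```text
clock: 18.23
eef_pos: [0.5191, 0.0829, 0.1615]
tool_rot: [1.0, -0.021, -0.017, 0.001]
ft_force: [0.2, -0.5, -2.7]
grip_width: 0.0507
```

```bash
python3 - <<'E'
from h import *
plan([.519,.083,.152],step=.03)
c=cam("wrist"); bore(c,"pics/d5.png")
E
```

```text
t 18.23 pos [0.5191 0.0829 0.1615] yaw -2.38 tilt [-3.370e-02 -6.000e-04 -9.994e-01] F [ 0.25 -0.53 -2.74] w 0.0507
1 rows:
[0.004, -0.002, 0.158, -0.08]
orange in bore n 125 (np.int64(308), np.int64(408), np.int64(316), np.int64(348)) col [332, 336, 340, 344]
```

View pics/d5.png

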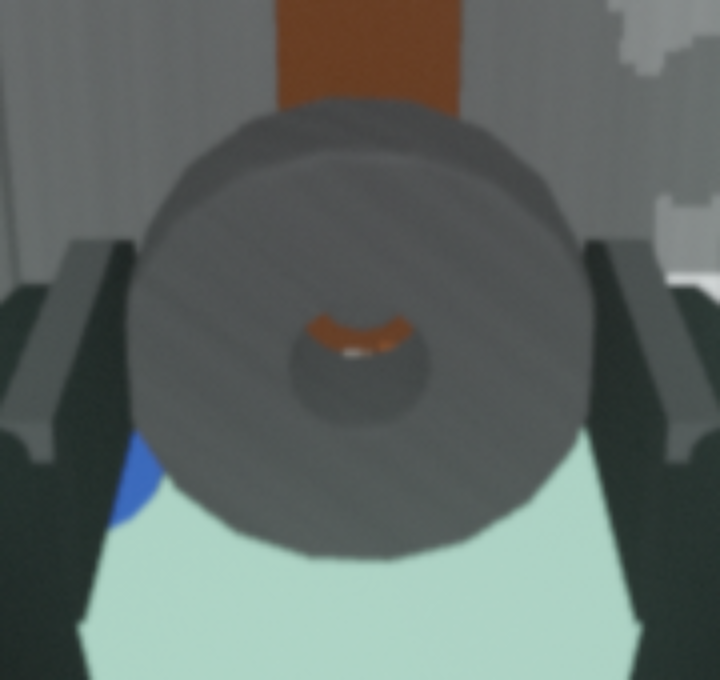

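The peg is in the upper bore, with the gap under it about 0.7 mm too wide, and centred sideways. A small +y nudge, then feel down.

>>> play_rows:
  deltas: [0, 0, -0.012, 0, 0, 0, 0, 0, 0.1, 0, 0, 0, 0, 0.06, 0, 0, 0, 0, 0, 0, 0, 0, 0, 0, 0]

```text
clock: 18.9
eef_pos: [0.5189, 0.0836, 0.1513]
tool_rot: [1.0, -0.021, -0.017, 0.001]
ft_force: [0.1, -0.6, -1.5]
grip_width: 0.0508
```

```bash
python3 - <<'E'
from h import *
plan([.519,.0835,.144],step=.03)
c=cam("wrist"); bore(c)
E
```

```text
t 18.9 pos [0.5189 0.0836 0.1513] yaw -2.38 tilt [-3.340e-02 -9.000e-04 -9.994e-01] F [ 0.14 -0.56 -1.47] w 0.0508
1 rows:
[0.006, 0.001, 0.121, -0.08]
orange in bore n 0  col []
```

```bash
cat >> h.py <<'E'
def S():
    a=np.radians(-2.3); M=np.array([[np.cos(a),-np.sin(a)],[np.sin(a),np.cos(a)]])
    P=[(*(np.array([.521,.160])+M@q),z) for q,z in [((57,-127),.12),((57,120),.12),((-57,-127),.12),((57,-60),.12),((0,80),.14)] for q in [np.array(q)/1000]]
    sink(load("scene0.npz"),cam("scene"),P)
E
python3 - <<'E'
from h import *
S(); print(bot.get_obs()["ft_force"])
E
```

```text
sink mm (score,mm): [(0.9, 5.0), (0.99, 0.5), (0.29, 5.5), (0.82, 5.5), (0.87, 0.0)]
[-0.79761645 -0.43961671 -1.66034925]
```

The clear far corner shows no sink, so the peg is in the bore. Continuing down.

>>> play_rows:
  deltas: [0, 0, 0, 0.09, 0, 0, 0, 0, 0.09, 0, 0, 0, 0, 0.06, 0, 0, 0, 0, 0, 0, 0, 0, 0, 0, 0]

```text
clock: 19.62
eef_pos: [0.5183, 0.0835, 0.1358]
tool_rot: [1.0, -0.021, -0.017, 0.001]
ft_force: [0.7, 0.4, -2.3]
grip_width: 0.0512
```

```bash
python3 - <<'E'
from h import *
plan([.519,.0835,.134],step=.03); S()
E
```

```text
t 19.62 pos [0.5183 0.0835 0.1358] yaw -2.39 tilt [-0.0336 -0.0011 -0.9994] F [ 0.74  0.39 -2.34] w 0.0512
1 rows:
[0.013, -0.001, 0.03, -0.09]
sink mm (score,mm): [(0.9, 5.0), (0.99, 0.5), (0.3, 5.5), (0.74, 9.5), (0.98, 1.0)]
```

>>> play_rows:
  deltas: [0, 0.005, 0, 0.06, 0, 0, 0, 0, 0.06, 0, 0, 0, 0, 0.02, 0, 0, 0, 0, 0, 0, 0, 0, 0, 0, 0]

```text
clock: 20.3
eef_pos: [0.5188, 0.0836, 0.1275]
tool_rot: [1.0, -0.021, -0.016, 0.001]
ft_force: [-0.1, -0.4, -0.4]
grip_width: 0.0506
```

```bash
python3 - <<'E'
from h import *
plan([.519,.0835,.134],step=.03); S()
E
```

```text
t 20.3 pos [0.5188 0.0836 0.1275] yaw -2.39 tilt [-3.210e-02 -8.000e-04 -9.995e-01] F [-0.09 -0.4  -0.39] w 0.0506
1 rows:
[-0.0, 0.001, -0.108, -0.09]
sink mm (score,mm): [(0.9, 10.0), (0.95, 1.5), (0.28, 12.0), (0.7, 16.5), (0.97, 6.5)]
```

Pan sunk about 6.5 mm with the ring underside at the seat height, so it is seated. Release.

>>> play_rows:
  deltas: [1, 0, 0, 0, 0, 1, 0, 0, 0, 0, 1, 0, 0, 0, 0, 1, 0, 0, -0.3, 0, 1, 0, 0, -0.7, 0, 1, 0, 0, -0.6, 0, 1, 0, 0.7, 0, 0, 1, 0, 0.8, 0, 0, 1, 0, 0.8, 0, 0, 1, 0, 0, 0, 0, 1, 0, 0, 0, 0]

```text
clock: 21.72
eef_pos: [0.5178, -0.0568, 0.2285]
tool_rot: [1.0, -0.019, -0.014, 0.001]
ft_force: [0.7, 0.1, 0.2]
grip_width: 0.0855
```

```bash
python3 - <<'E'
from h import *
S(); plan([.6067,-.3,.2]); s=cam("scene"); np.savez("s6.npz",*s); cv2.imwrite("pics/s6.png",cv2.resize(s[0][120:230,310:430],None,fx=5,fy=5,interpolation=cv2.INTER_CUBIC))
t=cam("top"); np.savez("t6.npz",*t)
E
```

```text
sink mm (score,mm): [(0.99, 12.0), (0.89, 1.5), (0.58, 12.0), (0.98, 13.5), (0.97, 12.5)]
t 21.77 pos [ 0.5178 -0.0566  0.2285] yaw -2.2 tilt [-2.730e-02 -9.000e-04 -9.996e-01] F [-0.86  0.68  0.35] w 0.0854
6 rows:
[0.275, 0.666, 0.073, 0.02]
[0.275, 0.666, 0.073, 0.02]
[0.275, 0.666, 0.073, 0.02]
[0.275, 0.666, 0.073, 0.02]
[0.276, 0.666, 0.073, 0.02]
[0.276, 0.665, 0.073, 0.02]
```

The pan is at about 13 mm, still above the band (18 to 37), so a third ring is needed and should bring it to about 26. Fetching the ring at (.491,-.310).

>>> play_rows:
  deltas: [1, -0.09, 0.8, 0.1, 0, 1, -0.09, 0.8, 0.1, 0, 1, -0.09, 0.8, 0.1, 0, 1, -0.09, 0.8, 0.1, 0, 1, -0.09, 0.8, 0.1, 0, 1, 0, 0.1, 0.6, 0, 1, 0, 0, 0.7, 0, 1, 0, 0, 0.4, 0, 1, 0, 0, 0, 0, 1, 0, 0, 0, 0]

```text
clock: 23.12
eef_pos: [0.4865, -0.298, 0.0947]
tool_rot: [1.0, -0.007, -0.011, 0.001]
ft_force: [0.9, 0.2, -0.2]
grip_width: 0.0854
```

```bash
python3 - <<'E'
from h import *
plan([.491,-.3065,.02],step=.03)
c=cam("wrist"); grey(c,[.491,-.309,.016],80)
E
```

```text
t 23.12 pos [ 0.4865 -0.298   0.0947] yaw -0.85 tilt [-0.0225 -0.0012 -0.9997] F [ 0.91  0.17 -0.2 ] w 0.0854
3 rows:
[0.035, 0.046, 0.415, 0.48]
[0.036, 0.046, 0.415, 0.48]
[0.036, 0.045, 0.415, 0.48]
ell 4292 [328.4 253.7] [73.9 74. ] [ 0.4893 -0.3047  0.016 ]
ell 248 [328.3 252.9] [15.1 21. ] [ 0.4893 -0.3041  0.016 ]
```

>>> play_rows:
  deltas: [1, 0.01, 0.05, 0.4, 0.5, 1, 0.01, 0.05, 0.4, 0.5, 1, 0.01, 0.03, 0.35, 0.4, 1, 0, 0, 0, 0, 1, 0, 0, 0, 0]

```text
clock: 23.8
eef_pos: [0.4938, -0.3083, 0.0332]
tool_rot: [1.0, -0.018, -0.004, 0.005]
ft_force: [-0.4, -0.2, -0.1]
grip_width: 0.0857
```

```bash
python3 - <<'E'
from h import *
plan([.491,-.3065,.002],step=.03)
c=cam("wrist"); grey(c,[.491,-.309,.016],100)
E
```

```text
t 23.8 pos [ 0.4938 -0.3083  0.0332] yaw -2.12 tilt [-0.0084 -0.0096 -0.9999] F [-0.38 -0.23 -0.15] w 0.0857
2 rows:
[-0.022, -0.017, 0.26, 0.09]
[-0.022, -0.017, 0.26, 0.09]
ell 7702 [314.1 279.2] [98.4 99.8] [ 0.4896 -0.3037  0.016 ]
ell 298 [314.1 278.7] [15.3 25.1] [ 0.4896 -0.3034  0.016 ]
```

>>> play_rows:
  deltas: [1, -0.05, -0.02, 0.26, 0, 1, -0.04, -0.025, 0.22, 0.1, 1, -0.02, 0, 0.03, 0, 1, 0, 0, 0, 0]

```text
clock: 24.35
eef_pos: [0.487, -0.3055, 0.0019]
tool_rot: [1.0, -0.019, -0.003, 0.005]
ft_force: [-0.0, 1.0, -0.3]
grip_width: 0.0854
```

```bash
python3 - <<'E'
from h import *
plan([.491,-.3055,.002],step=.03)
c=cam("wrist"); grey(c,[.491,-.309,.016],100)
E
```

```text
t 24.35 pos [ 0.487  -0.3055  0.0019] yaw -2.2 tilt [-0.0068 -0.0106 -0.9999] F [-0.03  0.99 -0.26] w 0.0854
1 rows:
[0.066, -0.003, -0.002, 0.1]
ell 10805 [327.8 315.4] [115.8 118.8] [ 0.4894 -0.3025  0.016 ]
ell 259 [327.5 315.1] [12.6 26.4] [ 0.4893 -0.3023  0.016 ]
```

>>> play_rows:
  deltas: [1, 0.065, 0, 0, 0, 1, 0, 0, 0, 0, 0, 0, 0, 0, 0, 0, 0, 0, 0, 0, 0, 0, 0, 0, 0, 0, 0, 0, 0, 0]

```text
clock: 25.15
eef_pos: [0.4924, -0.3064, 0.0037]
tool_rot: [1.0, -0.019, -0.002, 0.006]
ft_force: [0.8, 0.7, -0.2]
grip_width: 0.0508
```

```bash
python3 - <<'E'
from h import *
plan([.4915,-.3055,.2],step=.05)
c=cam("wrist"); grey(c,[.491,-.309,.016],100)
E
```

```text
t 25.15 pos [ 0.4924 -0.3064  0.0037] yaw -2.21 tilt [-0.0044 -0.0121 -0.9999] F [ 0.77  0.74 -0.2 ] w 0.0508
4 rows:
[-0.007, 0.006, -0.818, 0.02]
[-0.007, 0.006, -0.818, 0.02]
[-0.007, 0.006, -0.818, 0.02]
[-0.007, 0.006, -0.818, 0.02]
ell 641 [397.5 319.7] [14.3 72.5] [ 0.5251 -0.3078  0.016 ]
ell 592 [241.1 321. ] [13.8 71.7] [ 0.4566 -0.306   0.016 ]
ell 10632 [319.4 312.2] [114.6 118.2] [ 0.4911 -0.3028  0.016 ]
ell 266 [319.4 311.7] [12.9 26.4] [ 0.4912 -0.3025  0.016 ]
```

Third ring is gripped in the same place in the jaws as the second. So the TCP for the +80 peg is about (.525,.2435). Lift and carry.

>>> play_rows:
  deltas: [0, 0, 0, -0.8, 0, 0, 0, 0, -0.83, 0, 0, 0, 0, -0.83, 0, 0, 0, 0, -0.83, 0, 0, 0.03, -0.8, 0, 0, 0, 0.03, -0.8, 0, 0, 0, 0.03, -0.8, 0, 0, 0, 0.03, -0.8, 0, 0, 0, 0.03, -0.8, 0, 0, 0, 0.03, -0.8, 0, 0, 0, 0, 0, 0, 0]

```text
clock: 26.58
eef_pos: [0.5126, -0.0077, 0.1967]
tool_rot: [1.0, -0.021, -0.008, 0.003]
ft_force: [-0.2, -0.9, -3.0]
grip_width: 0.0513
```

```bash
python3 - <<'E'
from h import *
plan([.525,.2435,.195],step=.045)
E
```

```text
t 26.57 pos [ 0.5126 -0.0077  0.1967] yaw -2.4 tilt [-0.0166 -0.0053 -0.9998] F [-0.17 -0.93 -3.  ] w 0.0513
6 rows:
[0.005, -0.699, 0.0, -0.02]
[0.006, -0.699, 0.0, -0.02]
[0.006, -0.699, 0.0, -0.02]
[0.006, -0.699, 0.0, -0.02]
[0.006, -0.699, 0.0, -0.02]
[0.006, -0.699, 0.0, -0.02]
```

>>> play_rows:
  deltas: [0, 0.005, -0.7, -0.02, 0, 0, 0.005, -0.7, 0, 0, 0, 0.005, -0.7, 0, 0, 0, 0.005, -0.7, 0, 0, 0, 0.005, -0.68, 0, 0, 0, 0.005, -0.6, 0, 0, 0, 0, 0, 0, 0, 0, 0, 0, 0, 0]

```text
clock: 27.58
eef_pos: [0.5251, 0.2361, 0.1901]
tool_rot: [1.0, -0.025, -0.012, 0.007]
ft_force: [0.3, 0.1, -1.3]
grip_width: 0.0512
```

```bash
python3 - <<'E'
from h import *
plan([.525,.2435,.163],step=.03)
E
```

```text
t 27.57 pos [0.5251 0.2361 0.1901] yaw -2.89 tilt [-0.0249 -0.0126 -0.9996] F [ 0.28  0.12 -1.27] w 0.0512
1 rows:
[0.003, -0.129, 0.449, -0.59]
```

>>> play_rows:
  deltas: [0, 0, -0.06, 0.2, -0.6, 0, 0, -0.06, 0.25, 0, 0, 0, 0, 0, 0, 0, 0, 0, 0, 0]

```text
clock: 28.08
eef_pos: [0.5245, 0.2396, 0.16]
tool_rot: [1.0, -0.022, -0.014, 0.007]
ft_force: [0.3, 0.6, -1.8]
grip_width: 0.0511
```

```bash
python3 - <<'E'
from h import *
plan([.525,.2435,.151],step=.03)
E
```

```text
t 28.07 pos [0.5245 0.2396 0.16  ] yaw -2.52 tilt [-0.0273 -0.0143 -0.9995] F [ 0.26  0.59 -1.84] w 0.0511
1 rows:
[0.01, -0.068, 0.149, -0.22]
```

>>> play_rows:
  deltas: [0, 0.01, -0.07, 0.06, -0.2, 0, 0, 0, 0.05, 0, 0, 0, 0, 0, 0, 0, 0, 0, 0, 0]

```text
clock: 28.58
eef_pos: [0.5256, 0.2442, 0.1538]
tool_rot: [1.0, -0.02, -0.013, 0.007]
ft_force: [-0.5, 1.0, -1.5]
grip_width: 0.0514
```

```bash
python3 - <<'E'
from h import *
plan([.525,.2435,.150],step=.03)
c=cam("wrist"); bore(c,"pics/d7.png")
E
```

```text
t 28.57 pos [0.5256 0.2442 0.1538] yaw -2.31 tilt [-0.0257 -0.0135 -0.9996] F [-0.54  0.99 -1.53] w 0.0514
1 rows:
[-0.009, 0.011, 0.063, -0.01]
orange in bore n 177 (np.int64(308), np.int64(408), np.int64(312), np.int64(348)) col [320, 324, 328, 332, 336, 340, 344, 348]
```

Allowing for parallax, the bore gap is about 1.6 mm, which is centred. Feeling down.

>>> play_rows:
  deltas: [0, -0.003, 0.003, 0.09, 0, 0, 0, 0, 0.09, 0, 0, 0, 0, 0.05, 0, 0, 0, 0, 0, 0, 0, 0, 0, 0, 0]

```text
clock: 29.25
eef_pos: [0.5249, 0.2435, 0.1388]
tool_rot: [1.0, -0.02, -0.013, 0.007]
ft_force: [0.1, -0.4, -2.6]
grip_width: 0.0512
```

```bash
python3 - <<'E'
from h import *
plan([.525,.2435,.13],step=.03)
c=cam("wrist"); bore(c); S()
E
```

```text
t 29.25 pos [0.5249 0.2435 0.1388] yaw -2.32 tilt [-0.0261 -0.0139 -0.9996] F [ 0.07 -0.39 -2.64] w 0.0512
1 rows:
[0.006, -0.002, 0.147, -0.02]
orange in bore n 30 (np.int64(284), np.int64(444), np.int64(548), np.int64(556)) col []
sink mm (score,mm): [(1.0, 13.0), (0.75, -1.0), (0.29, 15.0), (0.98, 13.5), (0.35, 12.5)]
```

Pan unchanged at 13 mm with the underside 9 mm below the peg top, so it is in the bore. On down to the seat.

>>> play_rows:
  deltas: [0, 0, 0, 0.1, 0, 0, 0, 0, 0.1, 0, 0, 0, 0, 0.1, 0, 0, 0, 0, 0.06, 0, 0, 0, 0, 0, 0, 0, 0, 0, 0, 0]

```text
clock: 30.1
eef_pos: [0.5245, 0.2433, 0.1161]
tool_rot: [1.0, -0.02, -0.013, 0.007]
ft_force: [0.9, -0.1, -1.5]
grip_width: 0.051
```

```bash
python3 - <<'E'
from h import *
plan([.525,.2435,.117],step=.03); S()
E
```

```text
t 30.1 pos [0.5245 0.2433 0.1161] yaw -2.32 tilt [-0.0254 -0.0135 -0.9996] F [ 0.94 -0.11 -1.55] w 0.051
1 rows:
[0.007, -0.003, -0.015, -0.02]
sink mm (score,mm): [(0.99, 18.5), (0.65, -0.5), (0.35, 19.0), (0.98, 19.0), (0.27, 13.0)]
```

The pan has now sunk 19 mm and the underside (.112) is at the seat (.112). Seated, so release.

>>> play_rows:
  deltas: [1, 0, 0, 0, 0, 1, 0, 0, 0, 0, 1, 0, 0, 0, 0, 1, 0, 0, -0.3, 0, 1, 0, 0, -0.7, 0, 1, 0, 0, -0.7, 0, 1, 0, 0.7, -0.2, 0, 1, 0, 0.8, 0, 0, 1, 0, 0.8, 0, 0, 1, 0, 0.8, 0, 0, 1, 0, 0.8, 0, 0, 1, 0, 0.8, 0, 0]

```text
clock: 31.65
eef_pos: [0.5189, -0.0407, 0.2408]
tool_rot: [1.0, -0.016, -0.008, 0.006]
ft_force: [0.4, 0.6, 0.4]
grip_width: 0.0854
```

>>> play_rows:
  deltas: [1, 0, 0.6, 0, 0, 1, 0, 0, 0, 0, 1, 0, 0, 0, 0]

```text
clock: 32.02
eef_pos: [0.5175, -0.0809, 0.2421]
tool_rot: [1.0, -0.019, -0.007, 0.006]
ft_force: [-0.6, 0.6, -0.2]
grip_width: 0.0854
```

```bash
python3 - <<'E'
from h import *
S(); plan([.525,-.1,.2]); s=cam("scene"); t=cam("top")
a=cv2.resize(s[0][115:245,305:425],None,fx=4,fy=4,interpolation=cv2.INTER_CUBIC)
b=cv2.resize(t[0][200:330,90:290],None,fx=2,fy=2); k=np.zeros((520,880,3),np.uint8); k[:,:480]=a; k[:260,480:]=b
hsv=cv2.cvtColor(t[0],cv2.COLOR_BGR2HSV)
k[260:,480:]=cv2.resize(t[0][180:310,300:500],None,fx=2,fy=2)
cv2.imwrite("pics/f.png",cv2.resize(k,(800,473)))
E
```

```text
sink mm (score,mm): [(0.99, 25.5), (0.81, 0.5), (0.35, 27.0), (0.98, 26.0), (0.57, 26.0)]
t 32.08 pos [ 0.5175 -0.0807  0.2421] yaw -2.14 tilt [-0.0141 -0.0127 -0.9998] F [-0.79  0.08  0.45] w 0.0851
1 rows:
[0.146, 0.307, 0.703, 0.16]
```

View pics/f.png

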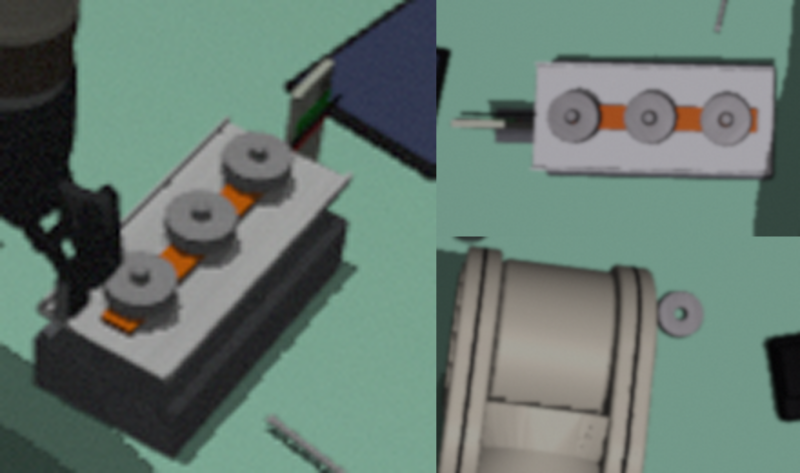

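The view shows all three rings flat on their pegs, with the pegs standing through. The spare ring at top-camera (434,222) hasn't moved. The pan reads about 26 mm and the arm is clear, so I'm handing in.

```bash
python3 -c "
from h import *
S(); print(ticket.job_done())"
```

```text
sink mm (score,mm): [(0.99, 25.5), (0.81, 0.5), (0.36, 27.0), (0.98, 26.0), (0.57, 26.0)]
the job is handed in; nothing more can be done
None
```

I put three steel rings on the scale, one to a peg, in the order middle, -80, +80. The pointer came to rest in the green band, and I handed the job in at about 32 s of the 72 s allowed.

- **Pan reading:** the camera measured about 1 mm after the first ring, 13 mm after the second and 26 mm after the third. It was unchanged on a second check, well inside 18 to 37 mm.
- **Rings and arm:** the last picture showed all three rings flat on their pegs, the spare steel ring where it started, and the arm clear of the scale.
- **First grip:** the first grasp of ring one was too shallow, so I set it back down and gripped it again deeper.
- **Tracker disagreement:** one of the five points used to measure the sink kept reading about 0.5 mm, and two others matched poorly. I ignored the 0.5 mm one; the two well-matched points gave 25.5 and 26 mm.
- **Not checked:** I did not measure how far the jar, screwdriver and mouse may have moved. The arm was never planned to touch them.

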